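# Seat the saw's speed-control module with its ejector levers

### The job

Lift the green plug-in module out of its wooden stand and lower it upright into the guides of the red control box, letting go of it while it rests on the spring contacts with both yellow levers still swung out. Then swing the two levers inward until they drive the module fully home, pressed down on the brass seat at both ends; feel for the end of the travel and be gentle, because the levers break at about 18 N. Let the levers alone push it home, never a hand on the module, and leave the other things on the bench where they are.

Things in the scene. Friction and masses are not known exactly. Their poses are not given: they have to be found in the camera images.
- module: green plug-in circuit module, upright, about 0.28 kg. Origin: centre of underside; z up, y along it, x through it. Board 8 mm thick (x), 90 long (y) and above z 47 only 72, 96 high; on top a black grip bar 14 thick, 70 long, z 95 to 115 mm, to take from above. White round-nosed tabs at both ends: y 45 to 56, z 40 to 47. Small parts within y +-25, z 47 to 81 stand up to 15 mm off the faces. Fits the box either way round.
- stand: fixed plywood stand, 90 x 120 mm, in whose groove (along the stand's y, 13 mm wide between cheeks 46 mm high) the module stands at the start, its underside 16 mm above the bench. Origin: centre of its underside; z up.
- cage: fixed red tray of the control box, 130 (x) by 170 mm (y), with the card rack. Origin: centre of underside; z up, y along the rack to lever_left. The module goes in from above, centred, its length along y. Grey cheeks at y +-28 to 44 mm: slot 10.6 mm wide, 78 mm high, lead-ins to 89 mm. End posts 94 mm apart, 44 mm high, lead-ins to 51 mm.
- rest (a point): point on the cage's z axis, 30 mm above its origin, where the underside of the module waits on two sprung brass contacts once it has been set down and let go. The contacts together carry about 9 N before they give, then 0.8 N per mm. The levers later press the module 3.5 to 9 mm further down, to the seat.
- seat: two fixed brass pads, 10 mm square, under the ends of the board (y +-36 to 46 mm) deep in the rack. Origin: midway between them at the height of their tops, on the cage's z axis; axes as the cage's. The height differs from box to box: 21 to 26.5 mm above the cage's origin. The module is home when the levers hold its underside pressed on the pads.
- module_foot_a (a point): point on the underside of the module, 39 mm from its centre along its +y.
- module_foot_b (a point): point on the underside of the module, 39 mm from its centre along its -y.
- lever_left (a joint): angle of the yellow lever at the cage's +y end, rad: 0 upright, positive = swung outward; range -0.2 to 1.1, starts at 0.86 to 1.0, clear of the tab. Hinge along the cage's x at y 67, z 59 mm. Stays where left. Swung in, its nose (24 mm from the hinge) presses the tab down from 0.35 rad on. Home is between about 0.2 and -0.17 rad, by the seat's height.
- lever_right (a joint): the same at the -y end of the cage (hinge at y -67 mm); positive = swung outward.
- lever_left_tip (a point): free end of the yellow lever at the +y end, 75 mm from its hinge, on its middle line. The paddle there is 10 mm thick (along the swing), 18 wide, 18 long. Push it with a closed gripper from outside, following its arc inward and upward: a level push rubs and binds at first. It takes 3 to 8 N; the force rises steeply once the module meets the seat; above 18 N it breaks.
- lever_right_tip (a point): the same on the lever at the -y end.
- pine_block: loose pine block 45 x 110 x 22 mm, to be left alone; origin under its centre.
- screwdriver: loose screwdriver, to be left alone.
- tub: loose clear plastic tub 80 x 120 x 50 mm with wood strips, to be left alone; origin under its centre.
Not all that is in view belongs to the job. There is more than one size of the cage; the one meant has the size given above.

How it is judged:
By the outcome, as a careful person would: the job done as asked, in the order asked, and still so for the second after the job is handed in, with the robot touching nothing.
It also fails if it takes over 64 s, if anything falls off the work surface, if the arm or the gripper's body presses on something with over 40 N, if the wrist force passes 120 N, or if a joint passes its speed limit or range.

### The arm

A 6-joint arm with a two-finger parallel gripper is mounted at the origin on the work surface. World frame = base frame: x ahead of the robot, y to its left, z up, the work surface at z = 0. Lengths are in m, angles in rad, forces in N, time in s.
With the tool pointing down it reaches from about 0.375 to 0.9 m from the base axis. Payload 3.1 kg.
Tool frame: the origin (TCP) lies between the finger pads; the fingertips stand 8 mm ahead of it and the grasp point (between the pads) lies 11 mm behind it; z points along the fingers, y is the line along which they close (so a half turn about z gives the same grasp; the last joint's range is limited). The gripper opens to 87 mm and grips with 3 to 60 N. Pads are 19 mm wide; open, the fingers measure 117 mm over their backs; the gripper's body (75 mm by 190 mm) begins 51 mm behind the grasp point.
Start: joints at [0.949, 0.527, 1.433, -0, 1.181, -0.178], TCP at [0.268, 0.564, 0.231] pointing down, gripper open.
Joint ranges: [-3.08, 3.08], [-0.75, 2.2], [0.22, 2.44], [-1.43, 4.57], [0, 2.65], [-2.85, 2.85]. Speed limits (rad/s): [2.79, 2.79, 3.14, 3.14, 3.14, 3.14].

### API

Orientations are given as a unit quaternion [x, y, z, w].
In Python, from rig import robot, vision, job gives the robot as it stands.
- The arm moves only by the shell command python3 -m handwheel 'ROWS' [OPENING] [FORCE]. ROWS is JSON, a list of rows, each a list of 4 numbers: the shift along the tool's x, y, z as a fraction of full scale, then the turn about the tool's z as a fraction of full scale. A call has 1 to 20 rows; each row is the pose to reach, as a shift and turn from the pose commanded when the call began, along the tool's axes at that moment, turning the shorter way round; what a row does not reach only later rows make up. Full scale, the value 1, is 300 mm for a shift and 2 pi rad for a turn. A row lasts 1/12 s, in which the tool goes at most 41.7 mm and 7.16 degrees, less where a joint would pass 70% of its speed; a pose out of reach is approached as far as the arm can. A call with a number of a shift or a turn outside -1 to 1 is refused whole. A call with a gripper value outside its range is refused whole. OPENING is the opening in per cent of the stroke, from 0 (shut) to 100 (fully open), set as the call begins (- or left out, the last holds). The fingers move at their own pace and stop on an object; FORCE is the grip in N (left out, the last holds). Time passes only in rows, so rows that repeat a pose let the fingers close. It gives the time, the measured TCP pose, the force, the opening and the grip force at its end, in the units of the state.
- robot.get_obs(): the state, without advancing time (a new reading comes with each control period).
- vision.camera(name): name is "scene" or "side" or "wrist"; returns a dict with "frame" (480x640x3 uint8, red, green, blue), "K" (3x3 intrinsics, pixels), "cam_to_world" (4x4, takes a point from camera to world coordinates); the wrist camera has in their place "hand_eye" (4x4, takes a point from camera to tool coordinates, whose origin is the TCP and whose axes are the flange's). Camera axes: x right, y down, z forward; pixel columns grow to the right and rows downward; lengths in m; the calibration is good to about 2 mm. A picture is of the moment at which its call begins: read the wrist's pose just before it. There is no depth.
- job.hand_in(): hands the job in; it is judged then, once.
Trained networks look in the newest picture that a camera, given by its name, has taken for a name from the list of things; names that differ only in an ending like _2 or _b are one class to them, and where a whole thing is asked for, a point or a joint stands for the part that bears it (a point fixed in the world has none). Each returns a list of dicts, best first, with "conf" (0 to 1); they miss things now and then, are a little off and sometimes report something else, mostly with a low value. They report only what shows in the picture. A call takes as long as a camera call. They do not tell look-alikes from the thing itself.
- vision.look_for(camera, label): "point" ([row, column] in pixels, amid what is visible of it).
- vision.outline_of(camera, label): "mask" (480x640 bool, what is visible of it) and "point" ([row, column] in pixels, amid what is visible of it).
The state is a dict: "time": time; "q": joint angles; "joint_velocities": joint speeds; "joint_torque": joint torques, N m; "position": TCP position; "tool_rot": TCP orientation; "ft_force": force on the tool from outside, world axes, zero at the start; "moment": the same for the moment, N m; "grip_width": finger opening in m; "grip_force": force on a finger pad.
Only numpy, scipy, OpenCV 4.12 (cv2) and the standard library are available. Lean on these libraries where they do the work, as an engineer would, in place of code of your own. Each camera call takes 0.05 s, during which the arm holds its last target. There are 200 camera calls.

## Working session

There is one attempt and no reset: what is moved stays moved. The work goes in short steps, Python scripts to look and compute and a shell command to move; the robot and the scene stay as the last step left them, time stands still between calls to the robot, and variables do not carry over. Pictures are saved under pics/ and viewed, at most 10 in all, crops included, and the job is handed in when it is done.

```bash
ls; mkdir -p pics; cat > h.py <<'E'
import numpy as np, cv2
from rig import robot, vision, job
from scipy.spatial.transform import Rotation as R
def cam(n):
    o=robot.get_obs(); c=vision.camera(n)
    if 'cam_to_world' in c: T=np.array(c['cam_to_world'])
    else:
        W=np.eye(4); W[:3,:3]=R.from_quat(o['tool_rot']).as_matrix(); W[:3,3]=o['position']; T=W@np.array(c['hand_eye'])
    return c['frame'],np.array(c['K']),T
def ray(K,T,rc,z):
    r,c=rc; d=T[:3,:3]@np.linalg.inv(K)@[c,r,1.]; return T[:3,3]+d*(z-T[2,3])/d[2]
def proj(K,T,p):
    q=np.linalg.inv(T)@np.append(p,1); u=K@q[:3]; return u[:2]/u[2]
def save(n,f): cv2.imwrite('pics/'+n+'.png',f[:,:,::-1])
E
python3 - <<'E'
from h import *
for n in ['scene','side']:
    f,K,T=cam(n); save(n+'0',f); print(n,T[:3,3].round(3),T[:3,2].round(2))
    for l in ['module','stand','cage','lever_left','lever_right','lever_left_tip','pine_block','tub','screwdriver']:
        print(l,[(np.round(d['point']).tolist(),round(d['conf'],2),ray(K,T,d['point'],.05).round(3)[:2].tolist()) for d in vision.look_for(n,l)[:4]])
o=robot.get_obs(); print(o['position'],o['tool_rot'],R.from_quat(o['tool_rot']).as_matrix().round(3),o['time'])
E
```

```text
pics
scene [ 1.155 -0.411  0.817] [-0.57  0.44 -0.69]
module [([292.0, 237.0], 0.83, [0.542, -0.116]), ([253.0, 202.0], 0.58, [0.418, -0.118])]
stand [([325.0, 237.0], 0.75, [0.606, -0.156]), ([221.0, 422.0], 0.38, [0.61, 0.283])]
cage [([261.0, 378.0], 0.78, [0.638, 0.136]), ([160.0, 365.0], 0.66, [0.381, 0.328])]
lever_left [([223.0, 422.0], 0.82, [0.614, 0.278]), ([107.0, 398.0], 0.75, [0.256, 0.55]), ([289.0, 233.0], 0.39, [0.532, -0.117])]
lever_right [([131.0, 330.0], 0.97, [0.236, 0.342]), ([250.0, 342.0], 0.9, [0.576, 0.1]), ([291.0, 233.0], 0.51, [0.536, -0.121]), ([327.0, 238.0], 0.41, [0.609, -0.156])]
lever_left_tip [([225.0, 422.0], 0.7, [0.618, 0.274]), ([110.0, 397.0], 0.67, [0.267, 0.539])]
pine_block [([252.0, 198.0], 0.77, [0.412, -0.122]), ([360.0, 365.0], 0.62, [0.79, -0.029])]
tub [([360.0, 366.0], 0.56, [0.792, -0.027])]
screwdriver [([213.0, 324.0], 0.9, [0.469, 0.139])]
side [ 0.548 -0.688  0.585] [ 0.02  0.84 -0.54]
module [([320.0, 322.0], 0.9, [0.565, -0.101]), ([254.0, 348.0], 0.49, [0.621, 0.1])]
stand [([358.0, 322.0], 0.65, [0.564, -0.186])]
cage [([205.0, 238.0], 0.79, [0.368, 0.304])]
lever_left [([146.0, 244.0], 0.87, [0.334, 0.69]), ([205.0, 350.0], 0.51, [0.639, 0.311])]
lever_right [([186.0, 222.0], 0.91, [0.313, 0.407]), ([249.0, 341.0], 0.57, [0.607, 0.116]), ([321.0, 323.0], 0.54, [0.566, -0.102])]
lever_left_tip [([204.0, 351.0], 0.6, [0.64, 0.315]), ([148.0, 242.0], 0.59, [0.328, 0.677])]
pine_block [([340.0, 213.0], 0.7, [0.39, -0.147])]
tub [([304.0, 439.0], 0.86, [0.773, -0.056])]
screwdriver [([251.0, 261.0], 0.95, [0.441, 0.106])]
[0.26834498 0.56444753 0.23054724] [2.20108283e-01 9.75475445e-01 8.22709902e-06 1.27507262e-06] [[-0.903  0.429  0.   ]
 [ 0.429  0.903  0.   ]
 [ 0.     0.    -1.   ]] 1.0
```

View pics/scene0.png

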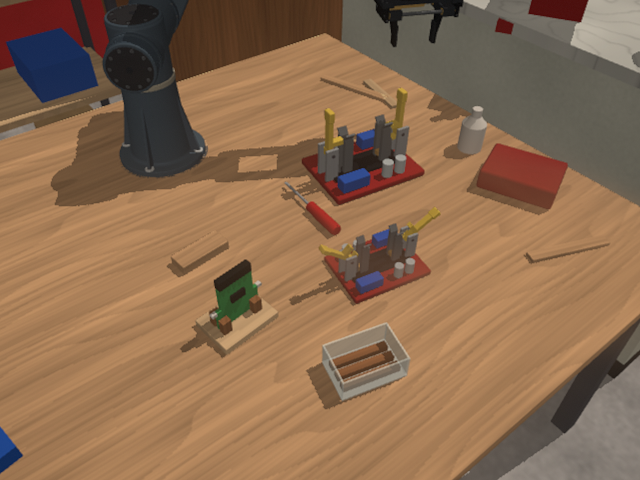

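View pics/side0.png

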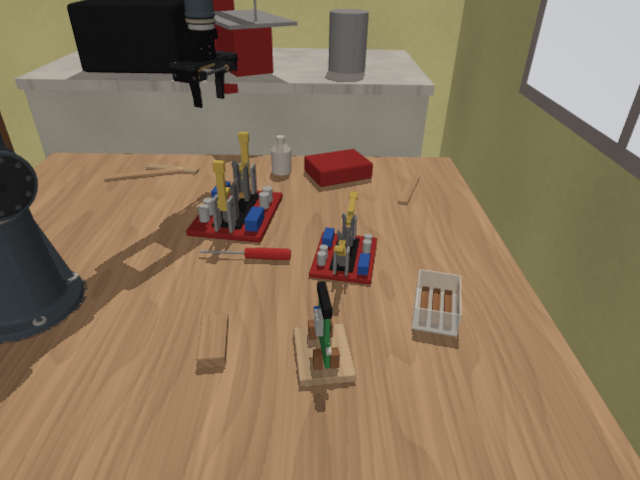

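Two red racks show. In the scene view the small one is at about (378,262) with its levers swung out, and the larger one at (365,165) has its levers upright. The module is in its stand at (237,295). I'll check tray sizes and coarse poses.

```bash
python3 - <<'E'
from h import *
f,K,T=cam('side')
def show(n,pts,z):
    P=np.array([ray(K,T,(v,u),z)[:2] for u,v in pts]); print(n,P.round(3).tolist(),'sides',np.linalg.norm(P-np.roll(P,-1,0),axis=1).round(3),'c',P.mean(0).round(3))
show('small',[(320,235),(378,238),(374,280),(311,276)],.01)
show('big',[(205,190),(283,193),(270,238),(190,232)],.01)
show('stand',[(295,328),(346,326),(354,380),(302,384)],.01)
for n in ['scene','side']:
    f,K,T=cam(n)
    for l,z in [('module',.07),('stand',.02),('cage',.03)]:
        for d in vision.outline_of(n,l)[:2]:
            m=d['mask'].astype(np.uint8); 
            if m.sum()<20: continue
            print(n,l,round(d['conf'],2),cv2.boundingRect(m),ray(K,T,d['point'],z).round(3))
c=vision.camera('wrist'); print(c['K'],c['hand_eye'])
E
```

```text
small [[0.565, 0.236], [0.7, 0.225], [0.674, 0.064], [0.545, 0.076]] sides [0.136 0.163 0.129 0.161] c [0.621 0.15 ]
big [[0.251, 0.465], [0.466, 0.452], [0.449, 0.221], [0.26, 0.245]] sides [0.215 0.231 0.191 0.221] c [0.357 0.346]
stand [[0.518, -0.077], [0.609, -0.072], [0.614, -0.194], [0.533, -0.202]] sides [0.091 0.122 0.082 0.125] c [ 0.569 -0.136]
scene module 0.84 (210, 260, 51, 67) [ 0.555 -0.127  0.07 ]
scene module 0.38 (322, 322, 89, 78) [ 0.798 -0.037  0.07 ]
scene stand 0.92 (196, 295, 82, 59) [ 0.589 -0.145  0.02 ]
scene cage 0.83 (302, 88, 122, 117) [0.366 0.341 0.03 ]
scene cage 0.61 (320, 207, 121, 96) [0.624 0.154 0.03 ]
side module 0.68 (313, 280, 21, 89) [ 0.562 -0.115  0.07 ]
side stand 0.9 (293, 321, 63, 65) [ 0.564 -0.155  0.02 ]
side stand 0.38 (310, 191, 68, 93) [0.624 0.15  0.02 ]
side cage 0.67 (309, 191, 69, 95) [0.619 0.127 0.03 ]
side cage 0.58 (187, 132, 96, 110) [0.366 0.35  0.03 ]
[[342.8384263    0.         317.49606507]
 [  0.         342.8384263  232.26912686]
 [  0.           0.           1.        ]] [[ 3.04852580e-05 -9.57667014e-01 -2.87878255e-01  7.88616483e-02]
 [ 9.99998982e-01  4.39789434e-04 -1.35712441e-03 -7.86013411e-05]
 [ 1.42627910e-03 -2.87877920e-01  9.57666053e-01 -1.53346896e-01]
 [ 0.00000000e+00  0.00000000e+00  0.00000000e+00  1.00000000e+00]]
```

The small rack measures about 129 × 163 mm at roughly (0.62, 0.15), yaw about -8°, so it is the one meant; the other is about 200 × 225. I'll move over it for a wrist look.

```bash
python3 -m handwheel '[[-0.99,-0.447,-0.167,0.167],[-0.99,-0.447,-0.167,0.167],[-0.99,-0.447,-0.167,0.167],[-0.99,-0.447,-0.167,0.167],[-0.99,-0.447,-0.167,0.167],[-0.99,-0.447,-0.167,0.167],[-0.99,-0.447,-0.167,0.167],[-0.99,-0.447,-0.167,0.167],[-0.99,-0.447,-0.167,0.167]]' 100 && python3 -m handwheel '[[-0.59,0.424,0.067,0],[-0.59,0.424,0.067,0],[-0.59,0.424,0.067,0],[-0.59,0.424,0.067,0],[-0.59,0.424,0.067,0],[-0.59,0.424,0.067,0],[-0.59,0.424,0.067,0]]'
python3 - <<'E'
from h import *
f,K,T=cam('wrist'); save('w1',f); np.savez('w1.npz',K=K,T=T)
for l,z in [('cage',.05),('lever_left',.07),('lever_right',.07),('lever_left_tip',.1),('lever_right_tip',.1)]:
    for d in vision.outline_of('wrist',l)[:3]:
        m=d['mask'].astype(np.uint8); print(l,round(d['conf'],2),np.round(d['point']),cv2.boundingRect(m),ray(K,T,d['point'],z).round(3))
E
```

```text
time: 2.25
position: [0.485, 0.311, 0.2822]
tool_rot: [0.683, 0.73, 0.002, 0.003]
ft_force: [0.2, 0.6, -0.4]
grip_width: 0.087
grip_force: 0.0
time: 2.83
position: [0.6217, 0.146, 0.2598]
tool_rot: [0.681, 0.732, -0.0, 0.0]
ft_force: [-0.7, 0.4, 0.3]
grip_width: 0.0871
grip_force: 0.0
cage 0.78 [183. 315.] (249, 56, 139, 259) [0.617 0.169 0.05 ]
cage 0.61 [55. 83.] (0, 0, 165, 126) [0.388 0.276 0.05 ]
cage 0.51 [381. 257.] (251, 364, 14, 31) [ 0.562 -0.087  0.05 ]
lever_left 0.58 [102. 341.] (323, 55, 41, 98) [0.636 0.25  0.07 ]
lever_left 0.55 [380. 257.] (251, 364, 15, 32) [ 0.565 -0.07   0.07 ]
lever_right 0.93 [278. 295.] (278, 242, 31, 73) [0.603 0.068 0.07 ]
lever_right 0.59 [56.  7.] (0, 31, 36, 51) [0.331 0.267 0.07 ]
lever_left_tip 0.65 [101. 343.] (323, 56, 40, 97) [0.636 0.249 0.1  ]
lever_right_tip 0.67 [58.  4.] (0, 31, 36, 50) [0.353 0.262 0.1  ]
lever_right_tip 0.64 [279. 296.] (278, 242, 31, 73) [0.605 0.081 0.1  ]
```

View pics/w1.png

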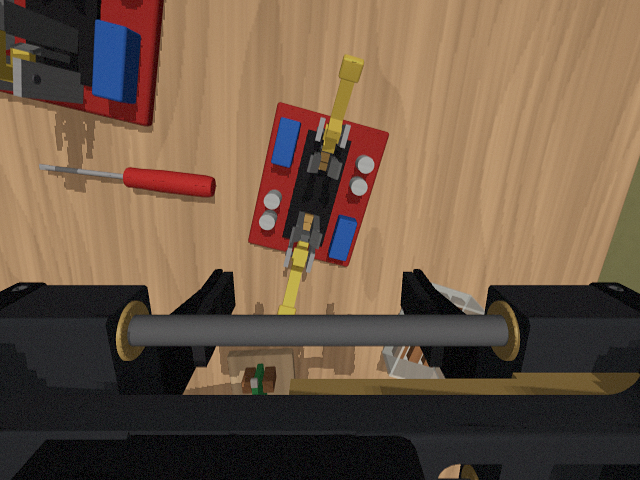

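The wrist view shows the small tray with corners near (279,103), (388,131), (349,267) and (249,243). Its left lever tip is at (351,68), and the right lever runs down to (288,312). I'll fit the pose.

```bash
cat > fit.py <<'E'
from h import *
from scipy.optimize import least_squares
d=np.load('w1.npz');K,T=d['K'],d['T']; f=cv2.imread('pics/w1.png')
hsv=cv2.cvtColor(f,cv2.COLOR_BGR2HSV); m=(((hsv[...,0]<6)|(hsv[...,0]>174))&(hsv[...,1]>150)&(hsv[...,2]>60)).astype(np.uint8)
m[:95]=0;m[275:]=0;m[:,:240]=0;m[:,395:]=0
h=cv2.convexHull(np.argwhere(m)[:,::-1].astype(np.int32))
q=cv2.approxPolyN(h,4)[0].astype(float) if hasattr(cv2,'approxPolyN') else None
print(q.tolist())
def mod(p,z):
    c,s=np.cos(p[2]),np.sin(p[2]); return np.array([proj(K,T,[p[0]+c*x-s*y,p[1]+s*x+c*y,z]) for x,y in [(-.065,.085),(.065,.085),(.065,-.085),(-.065,-.085)]])
for z in [0.0,.006,.012]:
    def res(p):
        P=mod(p,z); return np.concatenate([P[i]-q[np.argmin(np.linalg.norm(q-P[i],axis=1))] for i in range(4)])
    s=least_squares(res,[.62,.15,-.14]); print(z,s.x.round(4),s.cost.round(1),s.fun.round(1))
# yellow midline / lever tips
y=((abs(hsv[...,0].astype(int)-25)<6)&(hsv[...,1]>170)&(hsv[...,2]>120)).astype(np.uint8); y[320:]=0
for k,(a,b) in {'L':(50,160),'R':(230,320)}.items():
    yy=np.zeros_like(y); yy[a:b,270:380]=y[a:b,270:380]
    for z in (.06,.1):
        P=np.array([ray(K,T,rc,z)[:2] for rc in np.argwhere(yy)]); print(k,z,'centroid',P.mean(0).round(4))
E
python3 fit.py
```

```text
[[347.0, 267.0], [247.0, 242.0], [278.0, 101.0], [389.0, 132.0]]
0.0 [ 0.6179  0.1542 -0.1869] 6.0 [ 0.4  1.4 -1.1  1.1 -0.4 -1.9  1.2 -1.4]
0.006 [ 0.6179  0.1549 -0.1869] 0.6 [-0.2  0.3 -0.1  0.6  0.  -0.7  0.3 -0.4]
0.012 [ 0.6179  0.1556 -0.1869] 2.0 [-0.8 -0.8  1.1 -0.   0.5  0.7 -0.7  0.6]
L 0.06 centroid [0.6367 0.2503]
L 0.1 centroid [0.6344 0.2474]
R 0.06 centroid [0.604 0.081]
R 0.1 centroid [0.6053 0.0973]
```

```bash
python3 -m handwheel '[[-1,-0.28,0,0],[-1,-0.28,0,0],[-1,-0.28,0,0],[-1,-0.28,0,0],[-1,-0.28,0,0],[-1,-0.28,0,0],[-1,-0.28,0,0],[-1,-0.28,0,0],[-1,-0.28,0,0]]'
python3 - <<'E'
from h import *
f,K,T=cam('wrist'); save('w2',f); np.savez('w2.npz',K=K,T=T)
g=f.max(2); 
for l,z in [('module',.131),('stand',.02)]:
    for d in vision.outline_of('wrist',l)[:2]:
        m=d['mask'].astype(np.uint8); print(l,round(d['conf'],2),np.round(d['point']),cv2.boundingRect(m),ray(K,T,d['point'],z).round(3))
E
```

```text
time: 3.88
position: [0.5585, -0.1598, 0.2611]
tool_rot: [0.68, 0.733, -0.001, 0.001]
ft_force: [-0.2, -0.1, -0.3]
grip_width: 0.0871
grip_force: 0.0
module 0.81 [180. 322.] (311, 124, 28, 110) [ 0.56  -0.121  0.131]
module 0.64 [170. 312.] (283, 122, 81, 107) [ 0.551 -0.114  0.131]
stand 0.93 [172. 316.] (283, 122, 82, 107) [ 0.555 -0.129  0.02 ]
stand 0.59 [ 78. 542.] (470, 0, 154, 154) [ 0.786 -0.013  0.02 ]
```

View pics/w2.png

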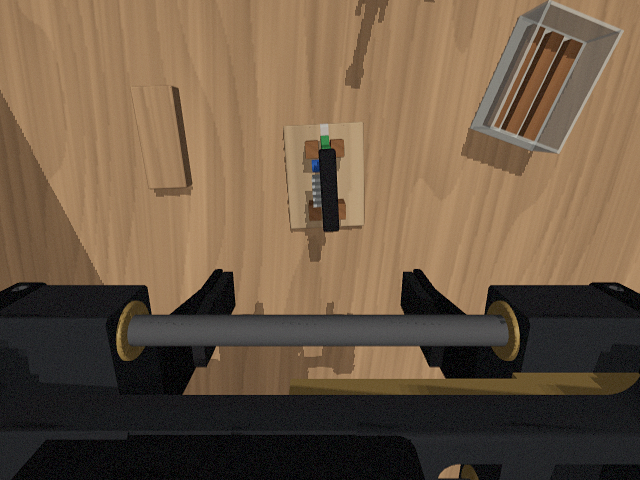

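The black grip bar shows clearly from (327,149) to (331,231), with the white tab at (324,129). I'll fit the bar at its top height.

```bash
python3 - <<'E'
from h import *
d=np.load('w2.npz');K,T=d['K'],d['T']; f=cv2.imread('pics/w2.png')
m=(f.max(2)<45).astype(np.uint8); m[:140]=0;m[245:]=0;m[:,:300]=0;m[:,360:]=0
n,lab,st,_=cv2.connectedComponentsWithStats(m); k=1+np.argmax(st[1:,4]); print(st[k])
def rect(mask,z):
    P=np.array([ray(K,T,rc,z)[:2] for rc in np.argwhere(mask)])
    return cv2.minAreaRect((P*1000).astype(np.float32))
print('bar',rect(lab==k,.131))
g=cv2.cvtColor(f,cv2.COLOR_BGR2HSV); 
mm=vision.outline_of('wrist','stand')
mk=max(mm,key=lambda d:d['conf'])['mask']; h=np.zeros((480,640),np.uint8); cv2.fillPoly(h,[cv2.convexHull(np.argwhere(mk)[:,::-1].astype(np.int32))],1)
print('stand',rect(h,.014))
E
```

```text
[ 319  149   20   83 1333]
bar ((565.7882080078125, -130.26223754882812), (13.697277069091797, 69.00106811523438), 7.898472785949707)
stand ((565.0226440429688, -135.12466430664062), (91.90824127197266, 122.17266845703125), 6.54685640335083)
```

```bash
python3 -m handwheel '[[0.098,0.032,0.1,-0.009],[0.098,0.032,0.23,-0.009],[0.098,0.032,0.36,-0.009],[0.098,0.032,0.45,-0.009],[0.098,0.032,0.497,-0.009],[0.098,0.032,0.497,-0.009]]' && python3 -m handwheel '[[0,0,0,0],[0,0,0,0],[0,0,0,0],[0,0,0,0],[0,0,0,0],[0,0,0,0],[0,0,0,0],[0,0,0,0]]' 0 25
```

```text
time: 4.58
position: [0.564, -0.123, 0.1078]
tool_rot: [0.657, 0.754, -0.001, -0.004]
ft_force: [0.2, 0.3, 1.1]
grip_width: 0.087
grip_force: 0.0
time: 5.25
position: [0.5664, -0.1265, 0.1117]
tool_rot: [0.658, 0.753, 0.0, 0.0]
ft_force: [0.6, 0.9, 0.5]
grip_width: 0.0415
grip_force: 0.0
```

```bash
python3 -m handwheel '[[0,0,0,0],[0,0,0,0],[0,0,0,0],[0,0,0,0],[0,0,0,0],[0,0,0,0],[0,0,0,0],[0,0,0,0]]' 0 25; python3 -c "
from h import *
o=robot.get_obs();print(o['position'],o['tool_rot'],o['ft_force'],o['moment'])"
```

```text
time: 5.92
position: [0.5662, -0.1263, 0.1114]
tool_rot: [0.658, 0.753, -0.0, -0.0]
ft_force: [-0.1, -1.1, -0.1]
grip_width: 0.0142
grip_force: 25.0
[ 0.56619709 -0.12633886  0.11137963] [ 6.58060208e-01  7.52965293e-01 -1.09400659e-04 -1.36531887e-04] [-0.11800013 -1.11444349 -0.11324693] [-0.06984115  0.09042517  0.03688217]
```

```bash
python3 -m handwheel '[[0,0,-0.06,0],[0,0,-0.16,0],[0,0,-0.28,0],[0,0,-0.4,0],[0.04,0.015,-0.5,0.005],[0.14,0.045,-0.5,0.012],[0.26,0.085,-0.5,0.02],[0.38,0.125,-0.5,0.028],[0.5,0.165,-0.5,0.036],[0.62,0.205,-0.5,0.044],[0.74,0.245,-0.5,0.051],[0.84,0.276,-0.5,0.051],[0.9,0.295,-0.5,0.051],[0.918,0.301,-0.5,0.051],[0.918,0.301,-0.5,0.051],[0.918,0.301,-0.5,0.051],[0.918,0.301,-0.5,0.051],[0.918,0.301,-0.5,0.051]]'
python3 - <<'E'
from h import *
o=robot.get_obs();print(o['position'],o['tool_rot'],o['ft_force'],np.degrees(2*np.arctan2(o['tool_rot'][1],o['tool_rot'][0]))-90)
ims=[]
for n in ['scene','side','wrist']:
    f,K,T=cam(n); ims.append((n,f,K,T))
    for l in ['module']:
        for d in vision.look_for(n,l)[:2]: print(n,l,d)
c=np.array([.618,.155,.1])
out=[]
for n,f,K,T in ims[:2]:
    u,v=proj(K,T,c).astype(int); f=f.copy(); out.append(cv2.resize(f[max(v-75,0):v+60,u-65:u+65],None,fx=3,fy=3,interpolation=cv2.INTER_CUBIC)); print(n,u-65,max(v-75,0))
h=min(o.shape[0] for o in out); save('m1',np.hstack([o[:h] for o in out]))
save('w3',ims[2][1])
for n,f,K,T in ims[:2]: save(n+'3',f)
E
```

```text
time: 7.42
position: [0.6189, 0.157, 0.2613]
tool_rot: [0.77, 0.638, -0.0, -0.0]
ft_force: [-0.1, 0.6, -3.2]
grip_width: 0.0137
grip_force: 25.0
[0.6188606  0.15702516 0.26129657] [ 7.70407149e-01  6.37552083e-01 -4.06518062e-04 -1.52357256e-05] [-0.08073994  0.63735166 -3.20650868] -10.780940652654195
scene module {'point': [182.7, 382.6], 'conf': 0.76}
side module {'point': [164.4, 346.4], 'conf': 0.57}
side module {'point': [355.2, 324.7], 'conf': 0.49}
wrist module {'point': [272.1, 314.7], 'conf': 0.85}
scene 315 156
side 281 144
```

View pics/m1.png

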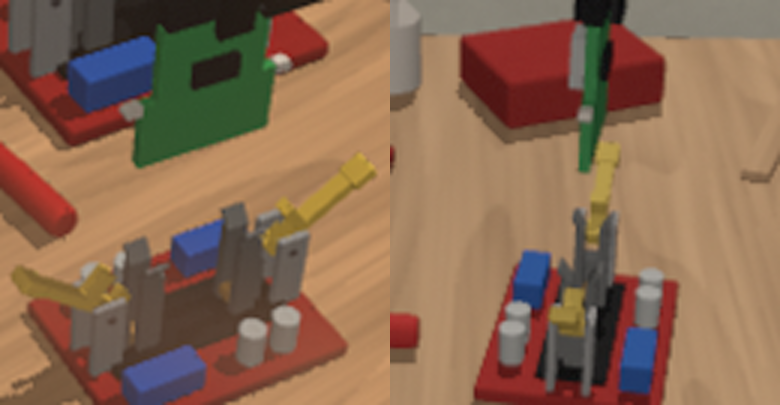

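The module hangs upright above the rack, lined up by eye. Its underside corners in the scene view are at about (361,211) and (404,197). I'll check the offset against the cage within the same cameras.

```bash
python3 - <<'E'
from h import *
from scipy.optimize import least_squares
C=np.array([.6179,.1549,-.1869])
def W(p,x,y,z): c,s=np.cos(p[2]),np.sin(p[2]); return [p[0]+c*x-s*y,p[1]+s*x+c*y,z]
for n,roi in [('scene',(310,440,205,305)),('side',(300,390,225,285))]:
    f,K,T=cam(n); hsv=cv2.cvtColor(f,cv2.COLOR_RGB2HSV)
    def sel(m,roi):
        z=np.zeros(m.shape,np.uint8); a,b,c,d=roi; z[c:d,a:b]=m[c:d,a:b]
        k,l,s,_=cv2.connectedComponentsWithStats(z); return z
    red=sel((((hsv[...,0]<6)|(hsv[...,0]>174))&(hsv[...,1]>150)&(hsv[...,2]>40)),roi)
    q=cv2.approxPolyN(cv2.convexHull(np.argwhere(red)[:,::-1].astype(np.int32)),4)[0].astype(float)
    def res(p):
        P=np.array([proj(K,T,W(p,x,y,.006)) for x,y in [(-.065,.085),(.065,.085),(.065,-.085),(-.065,-.085)]])
        return np.concatenate([P[i]-q[np.argmin(np.linalg.norm(q-P[i],axis=1))] for i in range(4)])
    s=least_squares(res,C,loss='soft_l1'); print(n,'cage',s.x.round(4),s.fun.round(1))
    gr=sel((abs(hsv[...,0].astype(int)-65)<20)&(hsv[...,1]>110)&(hsv[...,2]>25),(330,430,130,225))
    uv=np.argwhere(gr)[:,::-1]; print('green bottom px',uv[np.argmax(uv[:,1]-.0*uv[:,0])],'rightmost low',uv[np.argmax(uv@[.8,1])],'leftlow',uv[np.argmax(uv@[-.8,1])])
    for y in (-.045,.045):
      for x in (-.004,.004): print('pred',x,y,proj(K,T,W(C,x,y,.1659)).round(1))
E
```

```text
scene cage [ 0.6344  0.1603 -0.3341] [-28.8 -26.2   0.3  18.3  -0.3  -0.2   7.1   0.2]
green bottom px [361 210] rightmost low [403 197] leftlow [361 210]
pred -0.004 -0.045 [360.1 210.5]
pred 0.004 -0.045 [362.4 213.2]
pred -0.004 0.045 [403.2 195.9]
pred 0.004 0.045 [405.6 198.4]
side cage [ 0.618   0.1531 -0.1864] [-0.   0.6 -0.2  2.5  0.5 -0.5 -0.2 -1. ]
green bottom px [344 200] rightmost low [346 200] leftlow [344 200]
pred -0.004 -0.045 [342.7 200.8]
pred 0.004 -0.045 [346.8 201.2]
pred -0.004 0.045 [348.5 181.3]
pred 0.004 0.045 [352.3 181.6]
```

Module and cage agree within about 1 mm in x. I'll descend to the lead-ins, then slowly into the slot.

```bash
python3 -m handwheel '[[0.004,0,0.06,0],[0.004,0,0.13,0],[0.004,0,0.19,0],[0.004,0,0.23,0],[0.004,0,0.25,0],[0.004,0,0.27,0],[0.004,0,0.29,0],[0.004,0,0.30,0],[0.004,0,0.30,0],[0.004,0,0.30,0]]'
```

```text
time: 8.65
position: [0.6196, 0.1599, 0.1719]
tool_rot: [0.77, 0.638, 0.0, 0.0]
ft_force: [-0.5, -0.7, -2.7]
grip_width: 0.0138
grip_force: 25.0
```

```bash
python3 -m handwheel '[[0,0,0.03,0],[0,0,0.055,0],[0,0,0.075,0],[0,0,0.095,0],[0,0,0.11,0],[0,0,0.11,0],[0,0,0.11,0]]'
```

```text
time: 9.23
position: [0.6191, 0.1598, 0.138]
tool_rot: [0.77, 0.638, -0.0, -0.0]
ft_force: [-0.0, 1.0, -3.1]
grip_width: 0.0134
grip_force: 25.0
```

```bash
python3 -m handwheel '[[0,0,0.01,0],[0,0,0.02,0],[0,0,0.03,0],[0,0,0.035,0],[0,0,0.035,0],[0,0,0.035,0]]'; python3 -m handwheel '[[0,0,0.002,0],[0,0,0.004,0],[0,0,0.005,0],[0,0,0.005,0],[0,0,0.005,0]]'
```

```text
time: 9.73
position: [0.6192, 0.1598, 0.1278]
tool_rot: [0.77, 0.638, -0.0, -0.0]
ft_force: [1.0, 0.3, -3.9]
grip_width: 0.0139
grip_force: 25.0
time: 10.15
position: [0.6192, 0.1599, 0.1265]
tool_rot: [0.77, 0.638, -0.0, -0.0]
ft_force: [0.6, -0.3, -2.4]
grip_width: 0.0135
grip_force: 25.0
```

```bash
python3 -m handwheel '[[0,0,0.001,0],[0,0,0.003,0],[0,0,0.003,0],[0,0,0.003,0]]'; python3 -c "
from h import *
print(robot.get_obs()['ft_force'],robot.get_obs()['position'])"
```

```text
time: 10.48
position: [0.6193, 0.1599, 0.1257]
tool_rot: [0.77, 0.638, 0.0, 0.0]
ft_force: [0.0, -0.0, -2.5]
grip_width: 0.014
grip_force: 25.0
[ 0.01038633 -0.03800867 -2.48453337] [0.61931037 0.15987012 0.12566623]
```

```bash
python3 -m handwheel '[[0,0,0.001,0],[0,0,0.003,0],[0,0,0.003,0],[0,0,0.003,0]]'; python3 -m handwheel '[[0,0,0.001,0],[0,0,0.002,0],[0,0,0.002,0],[0,0,0.002,0]]'
```

```text
time: 10.82
position: [0.6195, 0.1598, 0.1252]
tool_rot: [0.77, 0.638, 0.0, 0.0]
ft_force: [-0.8, -0.1, 1.1]
grip_width: 0.0135
grip_force: 25.0
time: 11.15
position: [0.6197, 0.16, 0.125]
tool_rot: [0.77, 0.638, 0.001, 0.0]
ft_force: [-1.4, -0.4, 4.5]
grip_width: 0.0136
grip_force: 25.0
```

```bash
python3 -m handwheel '[[0,0,-0.003,0],[0,0,-0.003,0]]'; python3 -m handwheel '[[0,0,0,0],[0,0,0,0],[0,0,0,0],[0,0,0,0],[0,0,0,0],[0,0,0,0]]' 60; python3 -m handwheel '[[0,0,-0.05,0],[0,0,-0.15,0],[0,0,-0.28,0],[0,0,-0.4,0],[0,0,-0.4,0],[0,0,-0.4,0]]'
python3 - <<'E'
from h import *
c=np.array([.618,.155,.08]); out=[]
for n in ['scene','side']:
    f,K,T=cam(n); save(n+'4',f)
    u,v=proj(K,T,c).astype(int); out.append(cv2.resize(f[v-65:v+60,u-65:u+65],None,fx=3,fy=3,interpolation=cv2.INTER_CUBIC)); print(n,u-65,v-65)
    for l in ['lever_left_tip','lever_right_tip']:
        print(l,[(np.round(d['point']),d['conf']) for d in vision.look_for(n,l)[:2]])
save('m2',np.hstack(out))
f,K,T=cam('wrist'); save('w4',f); np.savez('w4.npz',K=K,T=T); print(robot.get_obs()['position'])
E
```

```text
time: 11.32
position: [0.6195, 0.1598, 0.1253]
tool_rot: [0.77, 0.638, 0.0, 0.0]
ft_force: [-0.4, 0.0, 1.1]
grip_width: 0.0136
grip_force: 25.0
time: 11.82
position: [0.6191, 0.1599, 0.1247]
tool_rot: [0.77, 0.638, -0.0, -0.0]
ft_force: [-0.0, 0.3, 0.3]
grip_width: 0.0457
grip_force: 0.0
time: 12.32
position: [0.6209, 0.1601, 0.2481]
tool_rot: [0.77, 0.638, 0.003, 0.002]
ft_force: [-0.6, 0.3, -0.9]
grip_width: 0.0522
grip_force: 0.0
scene 314 174
lever_left_tip [(array([226., 420.]), 0.77)]
lever_right_tip [(array([131., 330.]), 0.88), (array([249., 342.]), 0.64)]
side 280 162
lever_left_tip [(array([146., 244.]), 0.78), (array([257., 347.]), 0.47)]
lever_right_tip [(array([184., 221.]), 0.92), (array([250., 344.]), 0.64)]
[0.61846384 0.15977657 0.24331691]
```

View pics/m2.png

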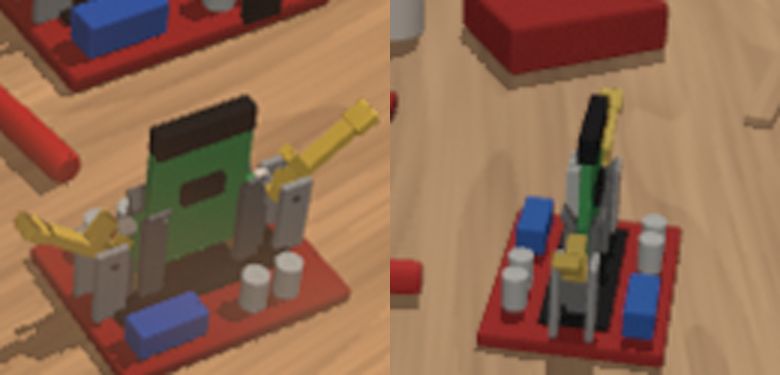

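View pics/w4.png

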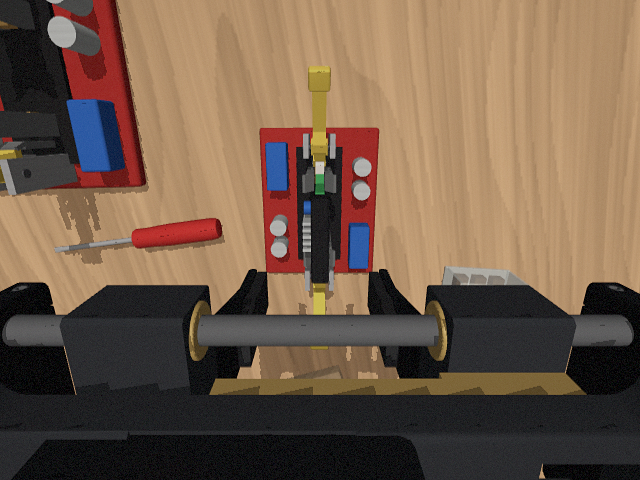

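The module stands in the slot and both levers are still out. In the wrist view the left paddle end is at about (319,66) and the right one at about (319,345). I'll work out the lever angles and the pushing path in hand units.

```bash
python3 - <<'E'
from h import *
C=np.array([.6179,.1549,-.1869])
d=np.load('w4.npz');K,T=d['K'],d['T']
f=cv2.imread('pics/w4.png'); hsv=cv2.cvtColor(f,cv2.COLOR_BGR2HSV); y=(abs(hsv[...,0].astype(int)-25)<6)&(hsv[...,1]>150)&(hsv[...,2]>100)
y[360:]=0; y[:,:290]=0;y[:,350:]=0
r=np.argwhere(y); print('yellow rows',r[:,0].min(),r[:,0].max(), 'cols top',r[r[:,0]<85][:,1].min(),r[r[:,0]<85][:,1].max())
def P(s,a,rr,t):
    yy=s*(.067+rr*np.sin(a)+t*np.cos(a)); z=.059+rr*np.cos(a)-t*np.sin(a); c,sn=np.cos(C[2]),np.sin(C[2])
    return proj(K,T,[C[0]-sn*yy,C[1]+c*yy,z])
for s in (1,-1):
    for a in (.84,.88,.92,.96,1.0): print(s,a,'in',P(s,a,.075,-.005).round(1),'out',P(s,a,.075,.005).round(1))
o=robot.get_obs(); D=o['position']-np.array([C[0],C[1],0]); print('TCP in cage',(D[0]*np.cos(C[2])+D[1]*np.sin(C[2])).round(4),(-D[0]*np.sin(C[2])+D[1]*np.cos(C[2])).round(4),D[2])
for a in (1.0,.9,.8,.7,.6,.5,.4,.3,.2,.1,0,-.1,-.17): print(a,'TCP y,z mm',round(67+75*np.sin(a)+5*np.cos(a)+9.5,1),round(59+75*np.cos(a)-5*np.sin(a),1))
E
```

```text
yellow rows 66 349 cols top 308 330
1 0.84 in [318.7  79.6] out [318.7  71.6]
1 0.88 in [318.7  77. ] out [318.7  69.5]
1 0.92 in [318.7  74.6] out [318.7  67.7]
1 0.96 in [318.7  72.3] out [318.7  66. ]
1 1.0 in [318.7  70.2] out [318.7  64.5]
-1 0.84 in [318.2 349. ] out [318.2 350.2]
-1 0.88 in [318.2 349.5] out [318.3 350.2]
-1 0.92 in [318.2 349.9] out [318.3 350.2]
-1 0.96 in [318.2 350.1] out [318.3 350. ]
-1 1.0 in [318.3 350.2] out [318.3 349.7]
TCP in cage -0.0004 0.0049 0.24331690986579402
1.0 TCP y,z mm 142.3 95.3
0.9 TCP y,z mm 138.4 101.7
0.8 TCP y,z mm 133.8 107.7
0.7 TCP y,z mm 128.6 113.1
0.6 TCP y,z mm 123.0 118.1
0.5 TCP y,z mm 116.8 122.4
0.4 TCP y,z mm 110.3 126.1
0.3 TCP y,z mm 103.4 129.2
0.2 TCP y,z mm 96.3 131.5
0.1 TCP y,z mm 89.0 133.1
0 TCP y,z mm 81.5 134.0
-0.1 TCP y,z mm 74.0 134.1
-0.17 TCP y,z mm 68.7 133.8
```

```bash
python3 -m handwheel '[[0.12,0,0,0],[0.25,0,0,0],[0.37,0,0,0],[0.47,0,0,0],[0.49,0,0.06,0],[0.49,0,0.18,0],[0.49,0,0.3,0],[0.49,0,0.41,0],[0.49,0,0.48,0],[0.49,0,0.48,0],[0.49,0,0.48,0],[0.49,0,0.48,0]]' 0 20
cat > c.py <<'E'
from h import *
C=np.array([.6179,.1549,-.1869]); o=robot.get_obs(); D=o['position']-np.array([C[0],C[1],0]); c,s=np.cos(C[2]),np.sin(C[2]); F=o['ft_force']
print('cage xyz mm',(1e3*(D[0]*c+D[1]*s)).round(1),(1e3*(-D[0]*s+D[1]*c)).round(1),(1e3*D[2]).round(1),'F cage',np.round([F[0]*c+F[1]*s,-F[0]*s+F[1]*c,F[2]],1),'grip',round(o['grip_width'],4),'t',round(o['time'],2))
E
python3 c.py
```

```text
time: 13.67
position: [0.6476, 0.3046, 0.1021]
tool_rot: [0.77, 0.638, 0.001, 0.0]
ft_force: [0.6, -0.5, 1.4]
grip_width: 0.0006
grip_force: 0.0
cage xyz mm 1.3 152.6 102.1 F cage [ 0.7 -0.4  1.4] grip 0.0006 t 13.67
```

```bash
python3 -m handwheel '[[-0.022,0,0.003,0],[-0.039,0,0.003,0],[-0.047,0,0,0],[-0.051,0,-0.005,0],[-0.055,0,-0.01,0],[-0.059,0,-0.014,0],[-0.063,0,-0.019,0]]'; python3 c.py;  python3 -m handwheel '[[-0.005,0,-0.005,0],[-0.009,0,-0.009,0],[-0.013,0,-0.014,0],[-0.017,0,-0.018,0]]'; python3 c.py
```

```text
time: 14.25
position: [0.6455, 0.29, 0.1108]
tool_rot: [0.77, 0.638, 0.006, -0.001]
ft_force: [1.8, 9.4, 4.2]
grip_width: 0.0004
grip_force: 4.8
cage xyz mm 2.1 137.8 110.8 F cage [0.  9.6 4.2] grip 0.0004 t 14.25
time: 14.58
position: [0.6447, 0.285, 0.1166]
tool_rot: [0.77, 0.638, 0.007, -0.001]
ft_force: [0.4, 9.4, 4.6]
grip_width: 0.0005
grip_force: 4.7
cage xyz mm 2.2 132.8 116.6 F cage [-1.3  9.3  4.6] grip 0.0005 t 14.58
```

```bash
python3 -m handwheel '[[0.02,0,0,0],[0.03,0,0.02,0],[0.03,0,0.05,0],[0.03,0,0.05,0],[0.03,0,0.05,0]]'; python3 c.py;python3 - <<'E'
from h import *
c=np.array([.618,.155,.08]); out=[]
for n in ['scene','side']:
    f,K,T=cam(n); u,v=proj(K,T,c).astype(int); out.append(cv2.resize(f[v-65:v+60,u-65:u+65],None,fx=3,fy=3,interpolation=cv2.INTER_CUBIC))
save('m3',np.hstack(out))
E
```

```text
time: 15.0
position: [0.6424, 0.2886, 0.0953]
tool_rot: [0.77, 0.638, -0.002, -0.001]
ft_force: [0.3, -0.6, 0.1]
grip_width: 0.0006
grip_force: 0.0
cage xyz mm -0.8 135.9 95.3 F cage [ 0.4 -0.5  0.1] grip 0.0006 t 15.0
```

View pics/m3.png

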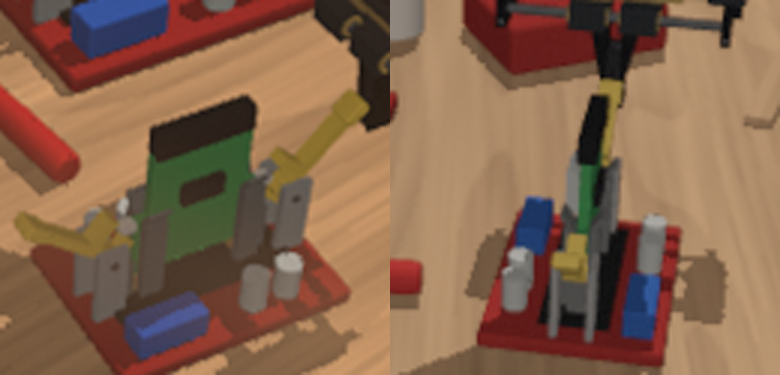

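Left lever has come in to about 0.8 rad. The finger's end had ridden up onto the paddle corner, so I'll push again from lower down.

```bash
python3 -m handwheel '[[-0.006,0,-0.02,0],[-0.016,0,-0.033,0],[-0.024,0,-0.042,0],[-0.034,0,-0.051,0]]'; python3 c.py;  python3 -m handwheel '[[-0.009,0,-0.008,0],[-0.019,0,-0.016,0],[-0.03,0,-0.023,0],[-0.03,0,-0.023,0]]'; python3 c.py
```

```text
time: 15.43
position: [0.6423, 0.2802, 0.1133]
tool_rot: [0.77, 0.638, 0.001, -0.0]
ft_force: [0.6, 4.7, 0.7]
grip_width: 0.0001
grip_force: 1.8
cage xyz mm 0.7 127.7 113.3 F cage [-0.3  4.7  0.7] grip 0.0001 t 15.43
time: 15.77
position: [0.6405, 0.2703, 0.1203]
tool_rot: [0.77, 0.638, 0.001, 0.0]
ft_force: [-0.8, 2.0, 1.0]
grip_width: 0.0002
grip_force: 1.4
cage xyz mm 0.8 117.6 120.3 F cage [-1.2  1.8  1. ] grip 0.0002 t 15.77
```

```bash
python3 -m handwheel '[[-0.008,0,-0.003,0],[-0.016,0,-0.006,0],[-0.024,0,-0.008,0],[-0.024,0,-0.008,0]]'; python3 c.py;  python3 -m handwheel '[[-0.008,0,-0.002,0],[-0.016,0,-0.004,0],[-0.022,0,-0.005,0],[-0.022,0,-0.005,0]]'; python3 c.py
```

```text
time: 16.1
position: [0.6391, 0.2635, 0.1221]
tool_rot: [0.77, 0.638, 0.0, 0.0]
ft_force: [0.9, 4.9, 2.3]
grip_width: 0.0006
grip_force: 2.2
cage xyz mm 0.6 110.6 122.1 F cage [-0.   5.   2.3] grip 0.0006 t 16.1
time: 16.43
position: [0.6378, 0.2573, 0.1235]
tool_rot: [0.77, 0.638, 0.001, 0.0]
ft_force: [0.7, 4.9, 2.6]
grip_width: 0.0003
grip_force: 2.5
cage xyz mm 0.5 104.3 123.5 F cage [-0.2  4.9  2.6] grip 0.0003 t 16.43
```

```bash
python3 -m handwheel '[[-0.006,0,-0.002,0],[-0.012,0,-0.004,0],[-0.012,0,-0.004,0]]'; python3 c.py;  python3 -m handwheel '[[-0.006,0,-0.002,0],[-0.012,0,-0.003,0],[-0.012,0,-0.003,0]]'; python3 c.py
```

```text
time: 16.68
position: [0.6371, 0.2537, 0.1246]
tool_rot: [0.77, 0.638, 0.0, 0.0]
ft_force: [2.2, 3.9, 2.6]
grip_width: 0.0005
grip_force: 2.4
cage xyz mm 0.5 100.6 124.6 F cage [1.5 4.2 2.6] grip 0.0005 t 16.68
time: 16.93
position: [0.6363, 0.2499, 0.1253]
tool_rot: [0.77, 0.638, 0.0, 0.0]
ft_force: [0.8, 3.4, 2.2]
grip_width: 0.0003
grip_force: 2.2
cage xyz mm 0.4 96.8 125.3 F cage [0.1 3.5 2.2] grip 0.0003 t 16.93
```

```bash
python3 -m handwheel '[[0.03,0,0,0],[0.04,0,-0.08,0],[0.02,0,-0.19,0],[-0.08,0,-0.21,0],[-0.2,0,-0.21,0],[-0.32,0,-0.21,0],[-0.44,0,-0.21,0],[-0.56,0,-0.21,0],[-0.68,0,-0.21,0],[-0.78,0,-0.21,0],[-0.825,0,-0.21,0],[-0.825,0,-0.15,0],[-0.825,0,-0.05,0],[-0.825,0,0.04,0],[-0.825,0,0.098,0],[-0.825,0,0.098,0],[-0.825,0,0.098,0],[-0.825,0,0.098,0]]'; python3 c.py
```

```text
time: 18.43
position: [0.5909, 0.007, 0.0964]
tool_rot: [0.77, 0.639, 0.0, 0.0]
ft_force: [0.4, -0.8, 0.2]
grip_width: 0.0006
grip_force: 0.0
cage xyz mm 0.9 -150.3 96.4 F cage [ 0.5 -0.7  0.2] grip 0.0006 t 18.43
```

```bash
python3 -m handwheel '[[0.015,0,0.006,0],[0.027,0,0.008,0],[0.034,0,0.004,0],[0.04,0,-0.003,0],[0.044,0,-0.008,0],[0.048,0,-0.014,0]]'; python3 c.py; python3 -m handwheel '[[0.004,0,-0.005,0],[0.008,0,-0.01,0],[0.013,0,-0.015,0],[0.018,0,-0.02,0]]'; python3 c.py
```

```text
time: 18.93
position: [0.593, 0.0205, 0.1004]
tool_rot: [0.769, 0.639, -0.001, 0.001]
ft_force: [-1.0, -3.2, -1.7]
grip_width: 0.0001
grip_force: 1.6
cage xyz mm 0.5 -136.7 100.4 F cage [-0.4 -3.3 -1.7] grip 0.0001 t 18.93
time: 19.27
position: [0.594, 0.0257, 0.1063]
tool_rot: [0.77, 0.638, -0.0, 0.0]
ft_force: [-1.2, -5.1, 0.6]
grip_width: 0.0004
grip_force: 2.6
cage xyz mm 0.5 -131.4 106.3 F cage [-0.2 -5.3  0.6] grip 0.0004 t 19.27
```

```bash
python3 -m handwheel '[[0.009,0,-0.008,0],[0.019,0,-0.015,0],[0.028,0,-0.022,0],[0.038,0,-0.029,0]]'; python3 c.py; python3 -m handwheel '[[0.01,0,-0.005,0],[0.02,0,-0.01,0],[0.031,0,-0.015,0],[0.043,0,-0.02,0]]'; python3 c.py; python3 -m handwheel '[[0.008,0,-0.003,0],[0.013,0,-0.004,0],[0.013,0,-0.004,0]]'; python3 c.py
```

```text
time: 19.6
position: [0.5962, 0.0366, 0.1155]
tool_rot: [0.77, 0.638, -0.0, 0.001]
ft_force: [-0.9, -5.6, 3.1]
grip_width: 0.0004
grip_force: 2.9
cage xyz mm 0.7 -120.2 115.5 F cage [ 0.1 -5.7  3.1] grip 0.0004 t 19.6
time: 19.93
position: [0.5988, 0.0491, 0.1217]
tool_rot: [0.77, 0.639, -0.001, 0.001]
ft_force: [-1.9, -7.6, 3.4]
grip_width: 0.0003
grip_force: 3.5
cage xyz mm 0.9 -107.5 121.7 F cage [-0.4 -7.8  3.4] grip 0.0003 t 19.93
time: 20.18
position: [0.5997, 0.0534, 0.1229]
tool_rot: [0.77, 0.639, -0.0, 0.001]
ft_force: [-1.1, -4.4, 2.5]
grip_width: 0.0005
grip_force: 2.8
cage xyz mm 1.0 -103.2 122.9 F cage [-0.3 -4.5  2.5] grip 0.0005 t 20.18
```

```bash
for i in 1; do python3 -m handwheel '[[0.005,0,-0.001,0],[0.01,0,-0.002,0],[0.01,0,-0.002,0]]' >/dev/null; python3 c.py; done; python3 -m handwheel '[[0.005,0,-0.001,0],[0.01,0,-0.002,0],[0.01,0,-0.002,0]]'>/dev/null; python3 c.py; python3 -m handwheel '[[0.004,0,-0.001,0],[0.007,0,-0.002,0],[0.007,0,-0.002,0]]'>/dev/null; python3 c.py
```

```text
cage xyz mm 1.0 -100.3 123.5 F cage [ 0.5 -5.8  2.4] grip 0.0007 t 20.43
cage xyz mm 0.9 -97.2 124.0 F cage [-0.3 -5.   2.5] grip 0.0007 t 20.68
cage xyz mm 1.0 -95.3 124.6 F cage [-0.1 -5.7  3.2] grip 0.0007 t 20.93
```

```bash
python3 -m handwheel '[[0.004,0,-0.001,0],[0.008,0,-0.002,0],[0.008,0,-0.002,0]]' >/dev/null; python3 c.py; python3 -m handwheel '[[0.004,0,-0.001,0],[0.008,0,-0.001,0],[0.008,0,-0.001,0]]'>/dev/null; python3 c.py; python3 -m handwheel '[[0.003,0,0,0],[0.006,0,0,0],[0.006,0,0,0]]'>/dev/null; python3 c.py
```

```text
cage xyz mm 0.9 -93.8 125.1 F cage [ 0.3 -8.9  2.4] grip 0.0003 t 21.18
cage xyz mm 0.9 -92.5 125.4 F cage [ -0.4 -11.6   2.5] grip 0.0005 t 21.43
cage xyz mm 1.0 -91.6 125.6 F cage [ -0.4 -14.5   3.3] grip 0.0002 t 21.68
```

```bash
python3 -m handwheel '[[-0.02,0,0,0],[-0.04,0,-0.05,0],[-0.03,0,-0.17,0],[0.05,0,-0.21,0],[0.17,0,-0.21,0],[0.29,0,-0.21,0],[0.41,0,-0.21,0],[0.53,0,-0.21,0],[0.64,0,-0.21,0],[0.7,0,-0.2,0],[0.7,0,-0.12,0],[0.7,0,-0.04,0],[0.7,0,0,0],[0.7,0,0,0],[0.69,0,0,0],[0.67,0,0,0],[0.655,0,0,0],[0.655,0,0,0]]'>/dev/null; python3 c.py
```

```text
cage xyz mm 1.3 107.4 126.3 F cage [-0.2 -1.1 -0.2] grip 0.0004 t 23.18
```

```bash
python3 -m handwheel '[[-0.015,0,0,0],[-0.028,0,0.001,0],[-0.036,0,0.001,0],[-0.036,0,0.001,0]]' >/dev/null; python3 c.py; python3 -m handwheel '[[-0.003,0,0,0],[-0.006,0,-0.001,0],[-0.006,0,-0.001,0]]'>/dev/null; python3 c.py; python3 -m handwheel '[[-0.003,0,0,0],[-0.006,0,-0.001,0],[-0.006,0,-0.001,0]]'>/dev/null; python3 c.py
```

```text
cage xyz mm 0.5 97.5 124.7 F cage [ 0.2 -0.  -1. ] grip 0.0001 t 23.52
cage xyz mm 0.5 97.1 124.7 F cage [0.4 3.3 0.3] grip 0.0001 t 23.77
cage xyz mm 0.5 96.3 125.0 F cage [ 0.5  7.5 -1.6] grip 0.0005 t 24.02
```

```bash
python3 -m handwheel '[[-0.003,0,0,0],[-0.006,0,-0.001,0],[-0.006,0,-0.001,0]]'>/dev/null; python3 c.py; python3 -m handwheel '[[-0.003,0,0,0],[-0.005,0,-0.001,0],[-0.005,0,-0.001,0]]'>/dev/null; python3 c.py
```

```text
cage xyz mm 0.5 95.4 125.3 F cage [ 0.3  9.5 -1.4] grip 0.0004 t 24.27
cage xyz mm 0.4 94.6 125.5 F cage [ 1.1 10.  -2.8] grip 0.0002 t 24.52
```

```bash
python3 -m handwheel '[[-0.003,0,0,0],[-0.005,0,-0.001,0],[-0.005,0,-0.001,0]]'>/dev/null; python3 c.py; python3 -m handwheel '[[-0.002,0,0,0],[-0.004,0,-0.001,0],[-0.004,0,-0.001,0]]'>/dev/null; python3 c.py
```

```text
cage xyz mm 0.5 93.8 125.8 F cage [ 0.4 12.  -4.5] grip 0.0003 t 24.77
cage xyz mm 0.5 93.2 125.9 F cage [ 0.4 13.6 -3.9] grip 0.0003 t 25.02
```

Both ends show a steep rise: right to about 14.5 N at |y| 91.6, left to about 13.6 N at 93.2. I'll go back and re-check the right end, taking pictures on the way.

```bash
python3 -m handwheel '[[0.02,0,0,0],[0.04,0,-0.05,0],[0.03,0,-0.17,0],[-0.05,0,-0.21,0],[-0.17,0,-0.21,0],[-0.29,0,-0.21,0],[-0.41,0,-0.21,0],[-0.53,0,-0.21,0],[-0.64,0,-0.21,0],[-0.7,0,-0.2,0],[-0.7,0,-0.12,0],[-0.7,0,-0.04,0],[-0.7,0,0,0],[-0.7,0,0,0],[-0.68,0,0,0],[-0.66,0,0,0],[-0.65,0,0,0],[-0.65,0,0,0]]'>/dev/null; python3 c.py
python3 - <<'E'
from h import *
c=np.array([.618,.155,.08]); out=[]
for n in ['scene','side']:
    f,K,T=cam(n); g=cv2.imread('pics/'+n+'4.png')[:,:,::-1]; u,v=proj(K,T,c).astype(int); out.append(np.vstack([cv2.resize(a[v-50:v+50,u-65:u+65],None,fx=2.9,fy=2.9,interpolation=cv2.INTER_CUBIC) for a in (g,f)]))
    # vertical displacement of the bar/board by phase correlation
    A=[cv2.cvtColor(np.ascontiguousarray(a[v-40:v+5,u-15:u+25]),cv2.COLOR_RGB2GRAY).astype(np.float32) for a in (g,f)]
    p0=proj(K,T,[.618,.155,.14]);p1=proj(K,T,[.618,.155,.135])
    print(n,'shift',cv2.phaseCorrelate(A[0],A[1],cv2.createHanningWindow(A[0].shape[::-1],cv2.CV_32F)),'5mm =',(p1-p0).round(2))
save('m4',np.hstack(out))
E
```

```text
cage xyz mm 1.1 -105.5 127.4 F cage [-0.2 -0.3 -0.2] grip 0.0006 t 26.52
scene shift ((1.095032337938644, 1.5218676812935925), 0.6786294195387098) 5mm = [-0.23  2.07]
side shift ((9.1719116271639, -1.5274781042591954), 0.2742650678422716) 5mm = [-0.11  2.16]
```

View pics/m4.png

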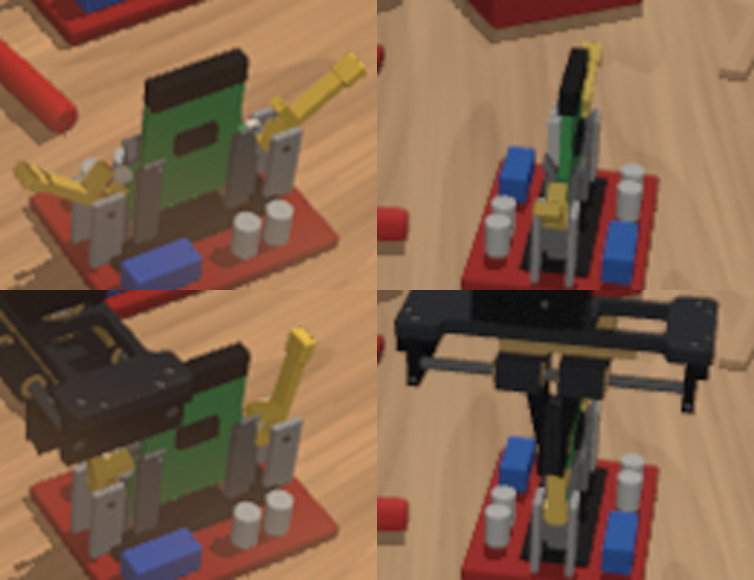

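In the second row the module sits lower and the left lever stands nearly upright at about (300,370); the hand hides the right end. I'll re-press right gently.

```bash
python3 -m handwheel '[[0.012,0,0.005,0],[0.024,0,0.005,0],[0.036,0,0.005,0],[0.036,0,0.005,0]]' >/dev/null; python3 c.py; python3 -m handwheel '[[0.003,0,0,0],[0.006,0,0,0],[0.006,0,0,0]]'>/dev/null; python3 c.py; python3 -m handwheel '[[0.003,0,0,0],[0.006,0,0,0],[0.006,0,0,0]]'>/dev/null; python3 c.py
```

```text
cage xyz mm 0.4 -95.6 124.6 F cage [-0.2  0.5 -0.1] grip 0.0006 t 26.95
cage xyz mm 0.4 -95.2 124.6 F cage [-0.4 -5.   0.3] grip 0.0001 t 27.2
cage xyz mm 0.4 -94.4 124.8 F cage [-0.7 -8.5  2. ] grip 0.0004 t 27.45
```

```bash
python3 -m handwheel '[[0.003,0,0,0],[0.006,0,0,0],[0.006,0,0,0]]'>/dev/null; python3 c.py; python3 -m handwheel '[[0.003,0,0,0],[0.006,0,0,0],[0.006,0,0,0]]'>/dev/null; python3 c.py;  python3 -m handwheel '[[0.002,0,0,0],[0.004,0,0,0],[0.004,0,0,0]]'>/dev/null; python3 c.py
```

```text
cage xyz mm 0.5 -93.4 125.0 F cage [-0.9 -9.3  2.7] grip 0.0004 t 27.7
cage xyz mm 0.5 -92.5 125.2 F cage [ -1.1 -11.8   3.4] grip 0.0003 t 27.95
cage xyz mm 0.5 -91.9 125.4 F cage [ -1.  -14.7   5.8] grip 0.0006 t 28.2
```

```bash
python3 -m handwheel '[[-0.006,0,0,0],[-0.012,0,0,0],[-0.03,0,0,0],[-0.06,0,-0.06,0],[-0.06,-0.02,-0.19,0],[0,-0.14,-0.28,0],[0.1,-0.27,-0.35,0],[0.2,-0.4,-0.4,0],[0.3,-0.5,-0.4,0],[0.3,-0.5,-0.4,0],[0.3,-0.5,-0.4,0]]'>/dev/null; python3 c.py
python3 - <<'E'
from h import *
c=np.array([.618,.155,.08]); out=[]
for n in ['scene','side']:
    f,K,T=cam(n); save(n+'5',f); g=cv2.imread('pics/'+n+'4.png')[:,:,::-1]; u,v=proj(K,T,c).astype(int); out.append(np.vstack([cv2.resize(a[v-50:v+50,u-65:u+65],None,fx=2.9,fy=2.9,interpolation=cv2.INTER_CUBIC) for a in (g,f)]))
    for nm,(y,) in {'-y end':(-.025,),'+y end':(.025,)}.items():
        p=proj(K,T,[.6179+.186*y,.1549+.983*y,.125]); uu,vv=p.astype(int)
        A=[cv2.cvtColor(np.ascontiguousarray(a[vv-16:vv+16,uu-8:uu+8]),cv2.COLOR_RGB2GRAY).astype(np.float32) for a in (g,f)]
        M=np.eye(2,3,dtype=np.float32)
        cc,M=cv2.findTransformECC(A[0],A[1],M,cv2.MOTION_TRANSLATION); print(n,nm,'shift px',M[:,2].round(2),round(cc,3),'-> drop mm',round(M[1,2]/ (proj(K,T,[.618,.155,.135])[1]-proj(K,T,[.618,.155,.14])[1])*5,1))
save('m5',np.hstack(out))
E
```

```text
cage xyz mm -154.5 5.6 245.6 F cage [ 0.5 -0.7  0.2] grip 0.0003 t 29.12
scene -y end shift px [0.54 1.6 ] 0.997 -> drop mm 3.9
scene +y end shift px [0.4  1.52] 0.944 -> drop mm 3.7
side -y end shift px [0.4  0.96] 0.944 -> drop mm 2.2
side +y end shift px [0.3  1.23] 0.961 -> drop mm 2.8
```

View pics/m5.png

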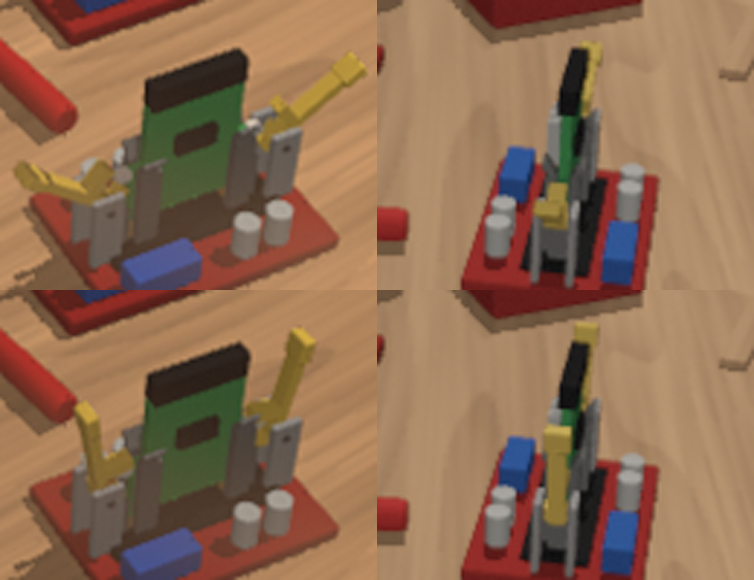

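Both levers are up and the module has dropped evenly by about 3 to 4 mm at both ends, which fits a shallow seat with home near 0.2 rad. I'll do one gentle confirming press on the left, as I did on the right.

```bash
python3 -m handwheel '[[0.09,0.1,0,0],[0.18,0.2,0,0],[0.27,0.3,0,0],[0.35,0.4,0,0],[0.37,0.5,0.02,0],[0.37,0.517,0.12,0],[0.37,0.517,0.24,0],[0.37,0.517,0.35,0],[0.37,0.517,0.402,0],[0.36,0.517,0.402,0],[0.34,0.517,0.402,0],[0.33,0.517,0.402,0],[0.33,0.517,0.402,0],[0.33,0.517,0.402,0]]'>/dev/null; python3 c.py;python3 -m handwheel '[[-0.01,0,0,0],[-0.02,0,0,0],[-0.022,0,0,0],[-0.022,0,0,0]]'>/dev/null; python3 c.py
```

```text
cage xyz mm 6.9 101.4 126.3 F cage [ 1.3 -0.3  0.4] grip 0.0003 t 30.38
cage xyz mm 6.2 96.7 125.6 F cage [-0.4  4.7  1.4] grip 0.0005 t 30.72
```

```bash
python3 -m handwheel '[[-0.003,-0.01,0,0],[-0.005,-0.01,0,0],[-0.005,-0.01,0,0]]'>/dev/null; python3 c.py; python3 -m handwheel '[[-0.003,0,0,0],[-0.006,0,0,0],[-0.006,0,0,0]]'>/dev/null; python3 c.py
```

```text
cage xyz mm 4.2 96.3 125.6 F cage [0.8 7.5 1.2] grip 0.0004 t 30.97
cage xyz mm 4.2 95.4 125.9 F cage [0.5 8.9 1. ] grip 0.0005 t 31.22
```

```bash
python3 -m handwheel '[[-0.003,0,0,0],[-0.006,0,0,0],[-0.006,0,0,0]]'>/dev/null; python3 c.py; python3 -m handwheel '[[-0.003,0,0,0],[-0.006,0,0,0],[-0.006,0,0,0]]'>/dev/null; python3 c.py
```

```text
cage xyz mm 4.3 94.5 126.1 F cage [ 2.5 11.   2.1] grip 0.0009 t 31.47
cage xyz mm 4.3 93.7 126.3 F cage [ 1.7 13.8  1.8] grip 0.0005 t 31.72
```

The left end gives the same stiff end of travel (13.8 N at 93.7). I'll retreat clear and hand in.

```bash
python3 -m handwheel '[[0.006,0,0,0],[0.015,0,0,0],[0.04,0,0,0],[0.08,0,-0.05,0],[0.1,0,-0.17,0],[0.1,0,-0.3,0],[0.1,0,-0.4,0],[0.1,0,-0.4,0],[0.1,0,-0.4,0],[0.1,0,-0.4,0]]'; python3 -c "
from h import *
f,K,T=cam('scene')
for n,y in (('-y',-.025),('+y',.025)):
    g=cv2.imread('pics/scene5.png')[:,:,::-1]; uu,vv=proj(K,T,[.6179+.186*y,.1549+.983*y,.125]).astype(int)
    A=[cv2.cvtColor(np.ascontiguousarray(a[vv-16:vv+16,uu-8:uu+8]),cv2.COLOR_RGB2GRAY).astype(np.float32) for a in (g,f)]
    print(n,cv2.findTransformECC(A[0],A[1],np.eye(2,3,dtype=np.float32),cv2.MOTION_TRANSLATION)[1][:,2].round(2))
print(job.hand_in())"
```

```text
time: 32.55
position: [0.641, 0.2698, 0.2431]
tool_rot: [0.77, 0.638, -0.001, -0.0]
ft_force: [0.3, 0.1, -0.3]
grip_width: 0.0003
grip_force: 0.0
-y [ 0.07 -0.08]
+y [-0.03 -0.06]
the job is handed in; nothing more can be done
None
```

The job is handed in at about 32.6 s with no verdict shown: the module was set down on the contacts and released, then the two levers alone pressed it down evenly by about 3–4 mm at both ends to a firm stop (about 15–16 N right, 14 N left), which I take to be the brass seat.

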